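# Rebuild the plate stack of a desk air cleaner and switch it on

## Task

The air cleaner's metal plates have been washed: switch its dial off first, then put every loose plate back on the splined hub, lying flat and fully down, so that the forked ends alternate from one brass post to the other going up (the plate already fixed at the bottom has its fork on the post next to the dial, so the first one goes to the other post). Then take the cap off the forked hook of its stand, set it upright over the hub on top of the plates, and only then turn the dial to the two-dot mark. Leave the phone and the calculator where they are.

Things in the scene. Friction and masses are not known exactly. Their poses are not given: they have to be found in the camera images.
- cleaner: Low white box, base of a desk air cleaner, 128 x 280 x 36 mm, fixed. Origin on the desk under the hub's axis; long side along its y, from y = -176 to +104 mm. On its flat top: the hub at x = y = 0, brass posts at y = +62 and -62 mm, the dial at y = -135 mm. A plate like the loose ones is fixed flat on the top, its fork round the post at y = -62 mm.
- hub_seat (a point): On the hub's axis, where the underside of the first loose plate must lie (44 mm above the desk, on the fixed plate's boss); axes as the cleaner's. The hub rises 50 mm above it: core 21 mm across, six ribs 6 mm wide, 31 mm across the ribs, one along the cleaner's x, then every 60 degrees; its top 10 mm is a narrower nose.
- post_far (a point): Axis of the brass post away from the dial (cleaner y = +62 mm), at hub_seat's height. Posts are 7 mm thick and rise 48 mm above hub_seat's height.
- post_dial (a point): Axis of the brass post next to the dial (cleaner y = -62 mm), at hub_seat's height.
- dial (a joint): Dial with detents, rad: 0 = off (bar on the scale), 0.45 = one dot, 0.90 = two dots, 1.35 = three dots; grows clockwise seen from above. Begins at one, two or three dots. It springs to the nearest position when let go; passing to the next takes about 0.03 N m.
- dial_grip (a point): On the dial's axis, 56 mm above the desk, inside its grip bar: 44 mm long, 14 mm wide, from 43 to 65 mm above the desk, over a skirt 50 mm across. At dial value q the bar's marked end points along the cleaner's -x turned by 0.9 - q (anticlockwise from above): at two dots straight along -x. This point's own yaw is not the bar's.
- plate_1: Bare steel plate, 46 mm wide (its x), 121 mm long (y from -48 to +73), 3 mm thick, with a grey boss 46 x 42 mm, 8 mm tall from the plate's underside: pinch it across the 46 mm. Six teeth in its bore pass between the hub's ribs, 1.5 mm to spare, when the plate's x lies along the cleaner's. Plates stack 8 mm each. Origin: bore centre, underside; +y to the fork; 60 g. 3 to 5 are there.
- plate_2: Bare steel plate, 46 mm wide (its x), 121 mm long (y from -48 to +73), 3 mm thick, with a grey boss 46 x 42 mm, 8 mm tall from the plate's underside: pinch it across the 46 mm. Six teeth in its bore pass between the hub's ribs, 1.5 mm to spare, when the plate's x lies along the cleaner's. Plates stack 8 mm each. Origin: bore centre, underside; +y to the fork; 60 g. 3 to 5 are there.
- plate_3: Bare steel plate, 46 mm wide (its x), 121 mm long (y from -48 to +73), 3 mm thick, with a grey boss 46 x 42 mm, 8 mm tall from the plate's underside: pinch it across the 46 mm. Six teeth in its bore pass between the hub's ribs, 1.5 mm to spare, when the plate's x lies along the cleaner's. Plates stack 8 mm each. Origin: bore centre, underside; +y to the fork; 60 g. 3 to 5 are there.
- plate_4: Bare steel plate, 46 mm wide (its x), 121 mm long (y from -48 to +73), 3 mm thick, with a grey boss 46 x 42 mm, 8 mm tall from the plate's underside: pinch it across the 46 mm. Six teeth in its bore pass between the hub's ribs, 1.5 mm to spare, when the plate's x lies along the cleaner's. Plates stack 8 mm each. Origin: bore centre, underside; +y to the fork; 60 g. 3 to 5 are there.
- plate_5: Bare steel plate, 46 mm wide (its x), 121 mm long (y from -48 to +73), 3 mm thick, with a grey boss 46 x 42 mm, 8 mm tall from the plate's underside: pinch it across the 46 mm. Six teeth in its bore pass between the hub's ribs, 1.5 mm to spare, when the plate's x lies along the cleaner's. Plates stack 8 mm each. Origin: bore centre, underside; +y to the fork; 60 g. 3 to 5 are there.
- plate_1_fork (a point): Centre of this plate's fork, a slot 16 mm wide open at the end, 62 mm from the bore along the plate's +y; it must stand round a brass post.
- plate_2_fork (a point): Centre of this plate's fork, a slot 16 mm wide open at the end, 62 mm from the bore along the plate's +y; it must stand round a brass post.
- plate_3_fork (a point): Centre of this plate's fork, a slot 16 mm wide open at the end, 62 mm from the bore along the plate's +y; it must stand round a brass post.
- plate_4_fork (a point): Centre of this plate's fork, a slot 16 mm wide open at the end, 62 mm from the bore along the plate's +y; it must stand round a brass post.
- plate_5_fork (a point): Centre of this plate's fork, a slot 16 mm wide open at the end, 62 mm from the bore along the plate's +y; it must stand round a brass post.
- stand: Fixed stand: wooden foot 130 x 90 x 10 mm, steel column 62 mm behind the hook point (own +x), level fork of two 7 mm wire prongs, 16 mm apart, pointing to its own -x, tips turned up 6.5 mm. Origin on the desk under the hook point.
- hook (a point): Middle between the prongs at the height of their top, 120 mm above the desk, where the cap's neck hangs; the prong tips lie 24 mm from here along the stand's -x.
- cap: Grey cap hanging in the fork by its neck. From below: open bell 47 mm across, 34 mm tall, hollow 36 mm wide and 30 mm deep (fits over the hub, rests on the top plate's boss); neck 13 mm thick, 26 mm long; round knob 29 mm across, 18 mm tall. Origin: centre of the bell's rim, z up. To unhook: lift 8 to 15 mm, draw out along the stand's -x by at least 60 mm. 80 g.
- cap_knob (a point): Centre of the cap's grip knob, 69 mm above the cap's origin.
- phone: Black phone, 147 x 72 x 8 mm, lying on the desk; a bystander.
- calculator: Desk calculator, 118 x 72 x 13 mm; a bystander.

How it is judged:
By the outcome, as a careful person would: the job done as asked, in the order asked, and still so for the second after the job is handed in, with the robot touching nothing.
Of plate_1, plate_2, plate_3, plate_4, plate_5 only 3 to 5 are there at a start; the rules pass over those that are not, and their reading is None.
At some moment in a run one of plate_1, plate_2, plate_3, plate_4, plate_5 may be knocked a few centimetres aside while the robot is not near it.
It also fails if it takes over 210 s, if anything falls off the work surface, if the arm or the gripper's body presses on something with over 40 N, if the wrist force passes 120 N, or if a joint passes its speed limit or range.

## Robot

A 7-joint arm with a two-finger parallel gripper is mounted at the origin on a cart in front of the work surface, level with it; the furniture and walls round the work are solid. World frame = base frame: x ahead of the robot, y to its left, z up, the work surface at z = 0. Lengths are in m, angles in degrees, forces in N, time in s.
With the tool pointing down it reaches from about 0.35 to 0.775 m from the base axis. Payload 3.1 kg.
Tool frame: the origin (TCP) lies on the centre line of the jaws, within the pads' length; the fingertips stand 17 mm ahead of it and the grasp point (between the pads) lies 2 mm behind it (robot.tip_reach is the distance from the TCP to the fingertips, in m); z points along the fingers, y is the line along which they close (so a half turn about z gives the same grasp; the last joint's range is limited). The gripper opens to 85 mm and grips with 20 to 120 N. Pads are 22 mm wide; open, the fingers measure 114 mm over their backs; the gripper's body (76 mm by 85 mm) begins 54 mm behind the grasp point. The pads swing forward as they close: fully open they stand 13 mm farther back than shut.
Start: joints at [61.438, 17.813, 0.802, 86.603, -0.252, 75.585, -1.558], TCP at [0.243, -0.494, 0.248] pointing down, gripper open.
Joint ranges: [-154.91, 154.91], [-16.99, 109.72], [-72.82, 74.43], [7.12, 147.25], [-82.49, 262.49], [11.32, 116.49], [-174.64, 174.64]. Speed limits (degrees/s): [159.86, 159.86, 180, 180, 180, 180, 180].

## Interface

Orientations are given as [roll, pitch, yaw] about the fixed x, y, z axes, in that order (R = Rz(yaw) Ry(pitch) Rx(roll)).
In Python, from station import robot, fingers, vision, workorder, recognise gives the robot as it stands. Calls block until the motion is done:
- robot.move_to(position, orientation): joint-space move of the TCP to a pose.
- robot.line_to(position, orientation=None, velocity=0.15, f_stop=None): straight line of the TCP; orientation=None keeps the orientation; velocity is the mean speed in m/s. With f_stop (N) it stops when the force on the tool has changed by that much, and returns True; else False.
- robot.move_j(angles): joint-space move.
- fingers.gripper_to(opening, force=None): opening from 0.0 (shut) to 1.0 (fully open); force is the grip in N (None keeps the last); returns when the fingers have stopped.
- robot.pause(seconds).
- robot.inverse_kinematics(position, orientation): joint angles nearest the present ones, or None.
- vision.grab_frame(name): name is "scene" or "top"; returns the picture (420x560x3 uint8, red, green, blue); there is no depth.
- vision.calibration(name): a dict with "mtx" (3x3 intrinsics, pixels), "extrinsics" (4x4, takes a point from world to camera coordinates). Camera axes: x right, y up, looking along -z (the intrinsics and any distortion apply to the point x, -y, -z); pixel columns grow to the right and rows downward; lengths in m; the calibration is good to about 2 mm. A picture is of the moment at which its call begins. calibration takes no time and is no camera call.
A pose or a line that the arm cannot do raises robot.PlanningError and nothing moves.
- workorder.close_job(): hands the job in; it is judged then, once.
Trained networks look in the newest picture that a camera, given by its name, has taken for a name from the list of things; names that differ only in an ending like _2 or _b are one class to them, and where a whole thing is asked for, a point or a joint stands for the part that bears it (a point fixed in the world has none). Each returns a list of dicts, best first, with "p" (0 to 1); they miss things now and then, are a little off and sometimes report something else, mostly with a low value. They report only what shows in the picture. A call takes as long as a camera call.
- recognise(label, camera): "rect" ([centre column, centre row, width, height] in pixels, round what is visible of it).
Readings, each from a call of its own:
- robot.current_time_s(): time.
- robot.current_joint_positions(): joint angles.
- robot.current_dq(): joint speeds.
- robot.current_joint_torque(): joint torques, N m.
- robot.current_tool_pos(): TCP position.
- robot.current_eef_rot(): TCP orientation.
- robot.current_contact_force(): force on the tool from outside, world axes, zero at the start.
- robot.current_torque(): the same for the moment, N m.
- robot.current_finger_gap(): opening from 0.0 (shut) to 1.0 (fully open).
- robot.current_gripper_force(): force on a finger pad.
Only numpy, scipy, OpenCV 4.12 (cv2) and the standard library are available. Lean on these libraries where they do the work, as an engineer would, in place of code of your own. Each camera call takes 0.05 s, during which the arm holds its last target. There are 200 camera calls.

## Working session

There is one attempt and no reset: what is moved stays moved. The work goes in short steps, each a Python script; the robot and the scene stay as the last script left them, time stands still between calls to the robot, and variables do not carry over. Pictures are saved under pics/ and viewed, at most 14 in all, crops included, and the job is handed in when it is done.

```bash
mkdir -p pics; ls; python3 - <<'E'
from station import robot, fingers, vision, workorder, recognise
import cv2, numpy as np
for n in ("scene","top"):
    im=vision.grab_frame(n); cv2.imwrite(f"pics/{n}0.png",cv2.resize(im[:,:,::-1],(800,600),interpolation=cv2.INTER_CUBIC))
    c=vision.calibration(n); print(n,c)
    for l in ("cleaner","plate_1","dial","cap","stand","phone","calculator","plate_1_fork","cap_knob","post_far","hook"):
        try: print(l,[(np.round(d["rect"]).tolist(),round(d["p"],2)) for d in recognise(l,n)])
        except Exception as e: print(l,e)
print(robot.current_time_s(), robot.current_eef_rot())
E
```

```text
pics
scene {'mtx': array([[479.82859081,   0.        , 282.91287699],
       [  0.        , 479.82859081, 212.27034387],
       [  0.        ,   0.        ,   1.        ]]), 'extrinsics': array([[-0.58031901, -0.81424383,  0.01538925,  0.24710129],
       [ 0.33258018, -0.21969918,  0.91712741, -0.3202633 ],
       [-0.74338433,  0.53734463,  0.39829697, -0.99459417],
       [ 0.        ,  0.        ,  0.        ,  1.        ]])}
cleaner [([252.0, 250.0, 101.0, 39.0], 0.89)]
plate_1 [([229.0, 233.0, 48.0, 16.0], 0.63), ([320.0, 232.0, 18.0, 19.0], 0.59), ([355.0, 230.0, 15.0, 14.0], 0.47)]
dial [([287.0, 246.0, 14.0, 14.0], 0.65), ([231.0, 232.0, 46.0, 21.0], 0.59)]
cap [([160.0, 237.0, 12.0, 29.0], 0.62)]
stand [([161.0, 247.0, 42.0, 60.0], 0.77)]
phone [([230.0, 232.0, 42.0, 16.0], 0.85), ([287.0, 245.0, 19.0, 16.0], 0.24)]
calculator [([184.0, 238.0, 26.0, 21.0], 0.81)]
plate_1_fork []
cap_knob [([164.0, 240.0, 17.0, 32.0], 0.91)]
post_far [([253.0, 252.0, 99.0, 40.0], 0.81)]
hook [([162.0, 249.0, 40.0, 57.0], 0.87), ([252.0, 249.0, 96.0, 43.0], 0.74)]
top {'mtx': array([[480.9085
[... 352 characters left out ...]
   ,  0.        ,  0.        ,  1.        ]])}
cleaner [([128.0, 153.0, 23.0, 27.0], 0.67)]
plate_1 [([412.0, 236.0, 23.0, 47.0], 0.89), ([375.0, 220.0, 29.0, 46.0], 0.78), ([339.0, 185.0, 31.0, 45.0], 0.55)]
dial [([256.0, 224.0, 22.0, 26.0], 0.85), ([242.0, 130.0, 59.0, 43.0], 0.47)]
cap [([127.0, 155.0, 26.0, 20.0], 0.57)]
stand [([138.0, 153.0, 45.0, 58.0], 0.8)]
phone [([241.0, 130.0, 60.0, 44.0], 0.64)]
calculator [([188.0, 120.0, 44.0, 50.0], 0.62)]
plate_1_fork [([223.0, 202.0, 116.0, 98.0], 0.65)]
cap_knob [([127.0, 155.0, 23.0, 24.0], 0.67)]
post_far [([222.0, 204.0, 116.0, 101.0], 0.83)]
hook [([138.0, 154.0, 46.0, 55.0], 0.7)]
1.2 [-1.79998467e+02 -5.18907682e-04  2.61788181e+01]
```

```bash
python3 - <<'E'
import cv2
im=cv2.imread("pics/top0.png"); c=im[130:400,130:660]; cv2.imwrite("pics/topc.png",cv2.resize(c,(800,408),interpolation=cv2.INTER_CUBIC))
im=cv2.imread("pics/scene0.png"); c=im[260:440,180:560]; cv2.imwrite("pics/scc.png",cv2.resize(c,(800,379),interpolation=cv2.INTER_CUBIC))
E
```

```text
(no output)
```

View pics/topc.png

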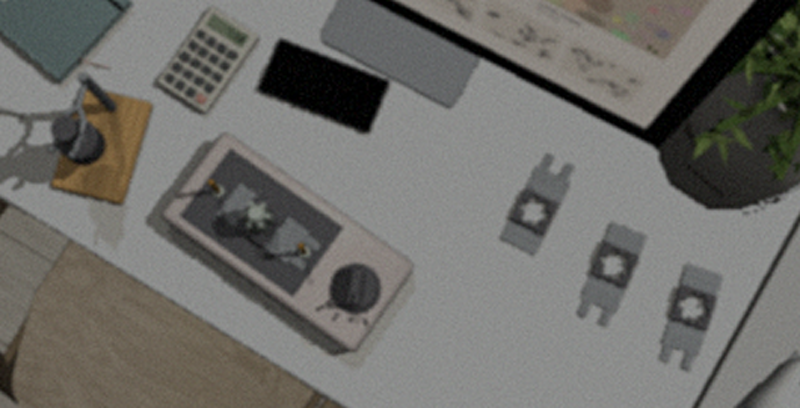

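View pics/scc.png

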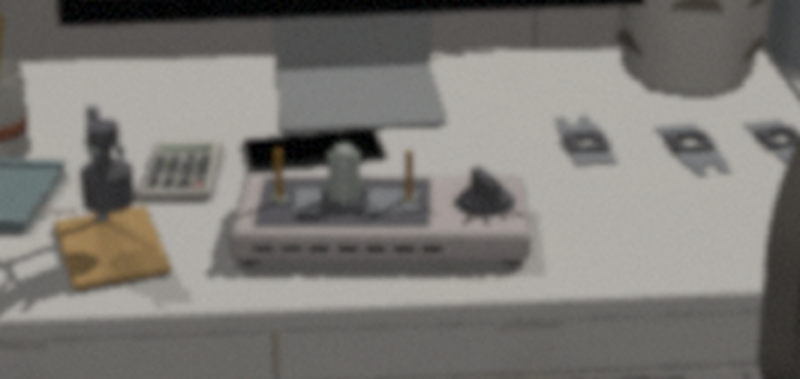

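View pics/top0.png

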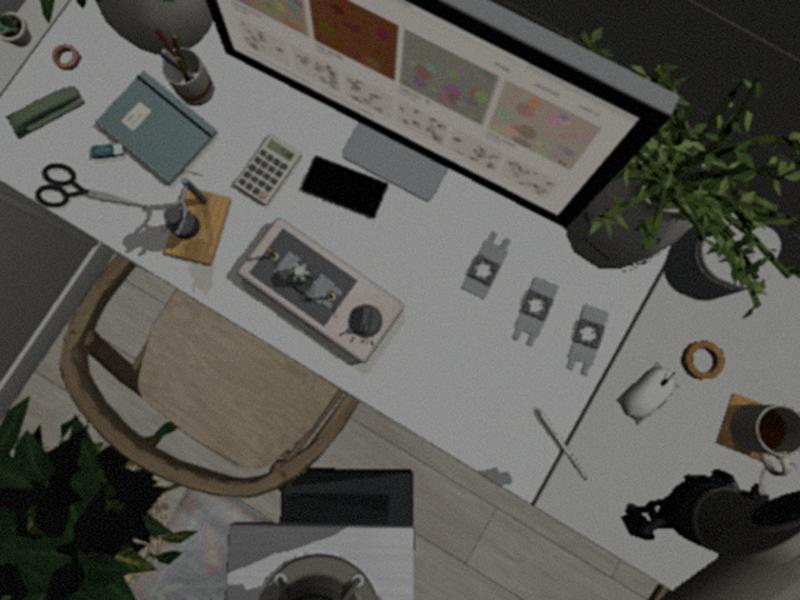

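```bash
cat > h.py <<'E'
from station import robot, fingers, vision, workorder, recognise
import cv2, numpy as np
def avg(n,k=6): return np.mean([vision.grab_frame(n).astype(np.float32) for _ in range(k)],0)
CAL={n:vision.calibration(n) for n in ("scene","top")}
def proj(P,n):
    P=np.atleast_2d(P).astype(float); E=CAL[n]["extrinsics"]; c=P@E[:3,:3].T+E[:3,3]
    c=c*[1,-1,-1]; u=c@CAL[n]["mtx"].T; return u[:,:2]/u[:,2:]
def back(uv,z,n):
    E=CAL[n]["extrinsics"]; R,t=E[:3,:3],E[:3,3]; o=-R.T@t
    d=R.T@(np.linalg.inv(CAL[n]["mtx"])@[uv[0],uv[1],1]*np.array([1,-1,-1])); return o+d*(z-o[2])/d[2]
E
python3 - <<'E'
from h import *
T=avg("top"); S=avg("scene"); np.save("T.npy",T); np.save("S.npy",S)
def crop(I,r0,r1,c0,c1,w,h): return cv2.resize(np.clip(I[r0:r1,c0:c1,::-1]*1.5,0,255).astype(np.uint8),(w,h),interpolation=cv2.INTER_CUBIC)
a=crop(T,150,260,165,285,436,400);b=crop(T,160,265,320,428,364,354)
m=np.zeros((600,800,3),np.uint8); m[:400,:436]=a; m[:354,436:800]=b
c=crop(S,215,285,130,310,514,200); m[400:600,:514]=c
d=crop(T,125,185,105,165,200,200); m[400:600,514:714]=d
cv2.imwrite("pics/m1.png",m)
for k,uv,z in [("dial",(256,224),.06),("p",(339,187),.004),("p",(375,214),.004),("p",(412,234),.004),("hub",(204,190),.09),("cap",(127,153),.14),("stand",(138,153),.01),("calc",(187,118),.013),("phone",(241,130),.008)]: print(k,back(uv,z,"top").round(3))
E
```

```text
dial [ 0.5   -0.071  0.06 ]
p [ 0.606 -0.282  0.004]
p [ 0.537 -0.375  0.004]
p [ 0.488 -0.469  0.004]
hub [0.576 0.054 0.09 ]
cap [0.651 0.228 0.14 ]
stand [0.684 0.241 0.01 ]
calc [0.78  0.118 0.013]
phone [ 0.752 -0.024  0.008]
```

View pics/m1.png

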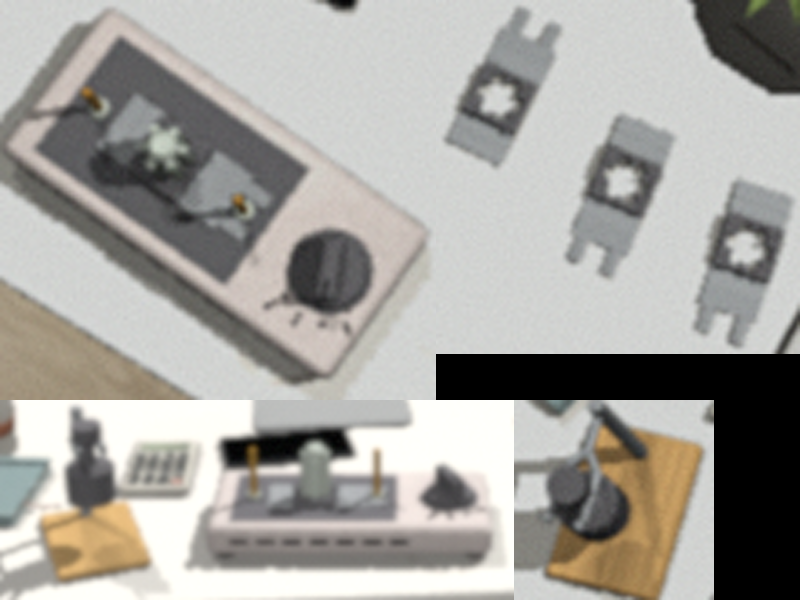

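```bash
cat > fit.py <<'E'
from h import *
from scipy.optimize import minimize
SS=4
def xf(p,pts): # pts (n,3) local -> world, p=(x,y,yaw deg)
    a=np.radians(p[2]); c,s=np.cos(a),np.sin(a); q=np.array(pts,float)
    return np.c_[p[0]+c*q[:,0]-s*q[:,1],p[1]+s*q[:,0]+c*q[:,1],q[:,2]]
def rect(x0,x1,y0,y1,z): return [(x0,y0,z),(x1,y0,z),(x1,y1,z),(x0,y1,z)]
def disc(x,y,r,z): return [(x+r*np.cos(t),y+r*np.sin(t),z) for t in np.linspace(0,2*np.pi,33)[:-1]]
def render(p,layers,n,box):
    c0,r0,c1,r1=box; lab=np.zeros(((r1-r0)*SS,(c1-c0)*SS),np.uint8)
    for k,(pts,hull) in enumerate(layers,1):
        uv=proj(xf(p,pts),n)
        q=((uv-[c0,r0]+.5)*SS-.5)
        if hull: q=cv2.convexHull(q.astype(np.float32))[:,0]
        cv2.fillPoly(lab,[np.round(q*256).astype(np.int32)],k,shift=8)
    m=[cv2.resize((lab==k).astype(np.float32),(c1-c0,r1-r0),interpolation=cv2.INTER_AREA) for k in range(len(layers)+1)]
    return [cv2.GaussianBlur(x,(0,0),0.7) for x in m]
def cost(p,layf,I,n,box):
    M=np.stack([m.ravel() for m in render(p[:3],layf(p[3:]),n,box)],1)
    Y=I[box[1]:box[3],box[0]:box[2]].reshape(-1,3)
    w=np.ones(len(Y))
    for _ in range(4):
        C=np.linalg.lstsq(M*w[:,None],Y*w[:,None],rcond=None)[0]; e=np.linalg.norm(Y-M@C,axis=1); w=1/np.sqrt(1+(e/8)**2)
    return np.mean(64*(np.sqrt(1+(e/8)**2)-1))
def fit(p0,layf,I,n,box,step):
    p0=np.array(p0,float)
    for s in (1,.4,.15):
        sim=np.vstack([p0]+[p0+s*np.eye(len(p0))[i]*step[i] for i in range(len(p0))])
        r=minimize(cost,p0,args=(layf,I,n,box),method="Nelder-Mead",options=dict(initial_simplex=sim,maxfev=500,xatol=1e-5,fatol=1e-5)); p0=r.x
    return p0,r.fun
def plate_l(e):
    w,b=e
    return [(rect(-.023,.023,-.048,b,.003),0),(rect(-w,-.008,b,.073,.003),0),(rect(.008,w,b,.073,.003),0),
      (rect(-.023,.023,-.021,.021,.003)+rect(-.023,.023,-.021,.021,.008),1),(rect(-.023,.023,-.021,.021,.008),0),(disc(0,0,.0145,.008),0)]
def plate_layers(e):
    L=plate_l(e); return L
def cleaner_l(e):
    x0,x1,y0,y1=e
    return [(rect(-.064,.064,-.176,.104,0)+rect(-.064,.064,-.176,.104,.036),1),(rect(-.064,.064,-.176,.104,.036),0),(rect(x0,x1,y0,y1,.036),0),(disc(0,-.135,.025,.036)+disc(0,-.135,.025,.043),1)]
def find_plates(I,guess,n="top"):
    out=[]
    for g in guess:
        uv=proj([g[0],g[1],.005],n)[0]; box=(int(uv[0])-34,int(uv[1])-34,int(uv[0])+34,int(uv[1])+34)
        out.append(fit(list(g)+[.02,.053],plate_layers,I,n,box,[.006,.006,5,.002,.003]))
    return out
E
cat > f1.py <<'E'
from fit import *
T=np.load("T.npy");S=np.load("S.npy")
g=[(.606,-.282,-23),(.537,-.375,160),(.488,-.469,160)]
for r in find_plates(T,g): print("plate",r[0].round(4),round(r[1],2))
p,f=fit([.576,.054,-31.3,-.045,.045,-.09,.09],cleaner_l,T,"top",(155,135,295,275),[.006,.006,3,.005,.005,.005,.005]); print("cl top",p.round(4),f)
p2,f=fit(p,cleaner_l,S,"scene",(190,205,320,295),[.004,.004,2,.003,.003,.003,.003]); print("cl scene",p2.round(4),f)
for nm,I,q in (("top",T,p),("scene",S,p2)):
    print(nm,"hubtop",proj(xf(q,[(0,0,.094)]),nm).round(1),"posts",proj(xf(q,[(0,.062,.092),(0,-.062,.092)]),nm).round(1))
E
time python3 f1.py
```

```text
plate [ 6.01200e-01 -2.78200e-01 -2.58463e+01  2.30000e-02  5.28000e-02] 85.47
plate [ 5.385000e-01 -3.739000e-01  1.612861e+02  2.240000e-02  5.120000e-02] 123.86
plate [ 4.895000e-01 -4.663000e-01  1.611447e+02  2.110000e-02  5.640000e-02] 135.57
cl top [  0.5736   0.0485 -33.6081  -0.0427   0.056   -0.0841   0.0931] 209.812679553881
cl scene [  0.5716   0.0505 -33.9683  -0.0399   0.0568  -0.0826   0.0906] 310.3596294689709
top hubtop [[206.1 190.8]] posts [[185.3 176.4]
 [227.3 205.6]]
scene hubtop [[238.9 231.8]] posts [[216.9 232.4]
 [260.9 232.5]]
real	0m20.893s
user	0m25.442s
sys	0m3.767s
```

```bash
cat >> f1.py <<'E'
def over(I,n,box,items,W,H):
    c0,r0,c1,r1=box; K=W/(c1-c0); im=cv2.resize(np.clip(I[r0:r1,c0:c1,::-1]*1.4,0,255).astype(np.uint8),(W,H),interpolation=cv2.INTER_CUBIC)
    for q,pts,col in items:
        uv=((proj(xf(q,pts),n)-[c0,r0]+.5)*K-.5); cv2.polylines(im,[np.round(uv*16).astype(np.int32)],True,col,1,shift=4)
    return im
def its(q): return [(q,rect(-.064,.064,-.176,.104,.036),(0,0,255)),(q,disc(0,-.135,.025,.043),(0,255,0)),(q,disc(0,0,.0105,.094),(255,0,0)),(q,disc(0,0,.0155,.084),(255,0,255)),(q,[(0,.062,.04),(0,.062,.092)],(0,255,255)),(q,[(0,-.062,.04),(0,-.062,.092)],(0,255,255))]
m=np.zeros((600,800,3),np.uint8)
m[:400,:440]=over(T,"top",(165,150,286,260),its(p),440,400)
fp=find_plates(T,g); L=[]
for r in fp:
    for pts,h in plate_l(r[0][3:]): 
        if not h: L.append((r[0],pts,(0,0,255)))
m[:350,440:800]=over(T,"top",(320,160,428,265),L,360,350)
m[400:,:514]=over(S,"scene",(130,215,310,285),its(p2),514,200)
cv2.imwrite("pics/o1.png",m)
E
python3 f1.py >/dev/null
```

```text
(no output)
```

View pics/o1.png

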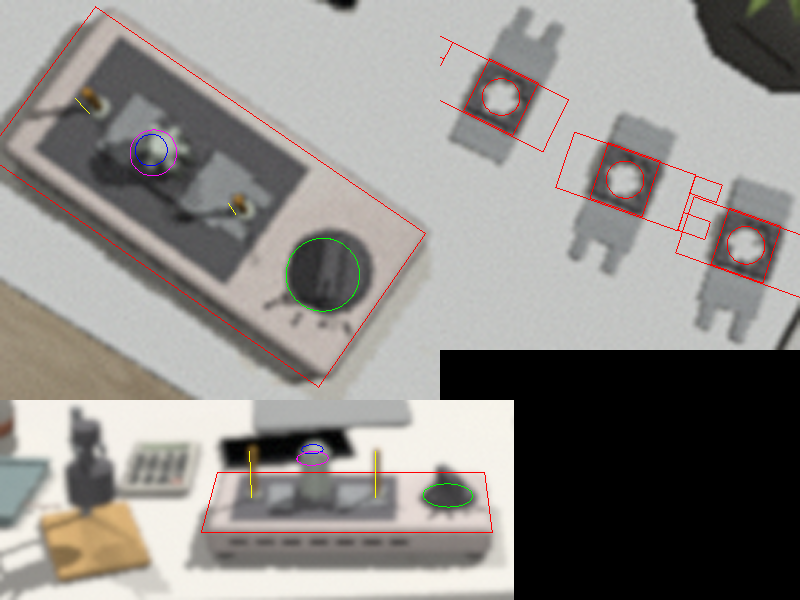

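```bash
cat > f2.py <<'E'
import fit as F
from fit import *
T=np.load("T.npy");S=np.load("S.npy")
g=[(.6012,-.2782,-115.8),(.5385,-.3739,71.3),(.4895,-.4663,71.1)]
fp=find_plates(T,g)
for r in fp: print("plate",r[0].round(4),round(r[1],2))
for r in find_plates(S,[r[0][:3] for r in fp],"scene") : print("plate sc",r[0].round(4),round(r[1],2))
def cl(e):
    x0,x1,y0,y1=e
    cyl=lambda y,r,z0,z1:(disc(0,y,r,z0)+disc(0,y,r,z1),1)
    return [(rect(x0,x1,y0,y1,.036),0),(rect(-.023,.023,-.064,.048,.039),0),cyl(0,.0135,.044,.084),cyl(0,.0105,.084,.094),cyl(.062,.0035,.038,.092),cyl(-.062,.0035,.038,.092),cyl(-.135,.025,.037,.043)]
def mask(q,n,I):
    m=np.zeros(I.shape[:2],np.uint8); cv2.fillPoly(m,[cv2.convexHull(np.vstack([proj(xf(q,rect(-.05,.055,-.168,.085,.036)),n),proj(xf(q,[(0,.062,.097),(0,0,.1),(0,-.062,.097)]),n)]).astype(np.float32)).astype(np.int32)],1); return m
def cost(p,layf,I,n,box):
    w0=MASK[box[1]:box[3],box[0]:box[2]].ravel()>0
    M=np.stack([m.ravel() for m in render(p[:3],layf(p[3:]),n,box)],1)[w0]
    Y=I[box[1]:box[3],box[0]:box[2]].reshape(-1,3)[w0]; w=np.ones(len(Y))
    for _ in range(4):
        C=np.linalg.lstsq(M*w[:,None],Y*w[:,None],rcond=None)[0]; e=np.linalg.norm(Y-M@C,axis=1); w=1/np.sqrt(1+(e/8)**2)
    return np.mean(64*(np.sqrt(1+(e/8)**2)-1))
F.cost=cost
res={}
for n,I,box in (("top",T,(155,135,295,275)),("scene",S,(190,205,320,295))):
    q=[.575,.046,-33,-.045,.045,-.088,.088]
    for _ in range(2):
        MASK=mask(q,n,I); q,f=F.fit(q,cl,I,n,box,[.005,.005,2,.004,.004,.004,.004])
    print(n,q.round(4),f); res[n]=q
    print("  dial",xf(q,[(0,-.135,0)]).round(4))
def over(I,n,box,items,W,H):
    c0,r0,c1,r1=box; K=W/(c1-c0); im=cv2.resize(np.clip(I[r0:r1,c0:c1,::-1]*1.4,0,255).astype(np.uint8),(W,H),interpolation=cv2.INTER_CUBIC)
    for q,pts,col in items:
        uv=((proj(xf(q,pts),n)-[c0,r0]+.5)*K-.5); cv2.polylines(im,[np.round(uv*16).astype(np.int32)],True,col,1,shift=4)
    return im
def its(q): return [(q,rect(*q[3:],.036),(0,0,255)),(q,rect(-.064,.064,-.176,.104,.036),(0,0,255)),(q,disc(0,-.135,.025,.043),(0,255,0)),(q,disc(0,0,.0105,.094),(255,0,0)),(q,disc(0,0,.0155,.084),(255,0,255)),(q,[(0,.062,.04),(0,.062,.092)],(0,255,255)),(q,[(0,-.062,.04),(0,-.062,.092)],(0,255,255))]
m=np.zeros((600,800,3),np.uint8)
m[:400,:440]=over(T,"top",(165,150,286,260),its(res["top"]),440,400)
L=[]
for r in fp:
    for pts,h in plate_l(r[0][3:]): 
        if not h: L.append((r[0],pts,(0,0,255)))
m[:350,440:800]=over(T,"top",(320,160,428,265),L,360,350)
m[400:,:514]=over(S,"scene",(130,215,310,285),its(res["scene"]),514,200)
cv2.imwrite("pics/o2.png",m)
E
python3 f2.py
```

```text
plate [ 6.009000e-01 -2.789000e-01 -1.158529e+02  1.970000e-02  5.550000e-02] 32.99
plate [ 5.39300e-01 -3.74100e-01  6.85112e+01  1.92000e-02  5.41000e-02] 76.62
plate [ 4.89800e-01 -4.67200e-01  7.22092e+01  1.95000e-02  5.47000e-02] 100.86
plate sc [ 5.986000e-01 -2.743000e-01 -1.164441e+02  1.960000e-02  5.440000e-02] 215.86
plate sc [ 5.3620e-01 -3.7000e-01  6.7661e+01  2.0100e-02  5.5300e-02] 303.83
plate sc [  0.3667  -0.4529 -54.5856   0.1746  -0.1405] 393.96
top [  0.5769   0.0428 -34.1085  -0.0485   0.0501  -0.0811   0.0815] 102.50384009230551
  dial [[ 0.5012 -0.0689  0.    ]]
scene [  0.5756   0.0458 -34.5701  -0.0463   0.0496  -0.0809   0.0813] 289.05794157914033
  dial [[ 0.499  -0.0654  0.    ]]
```

View pics/o2.png

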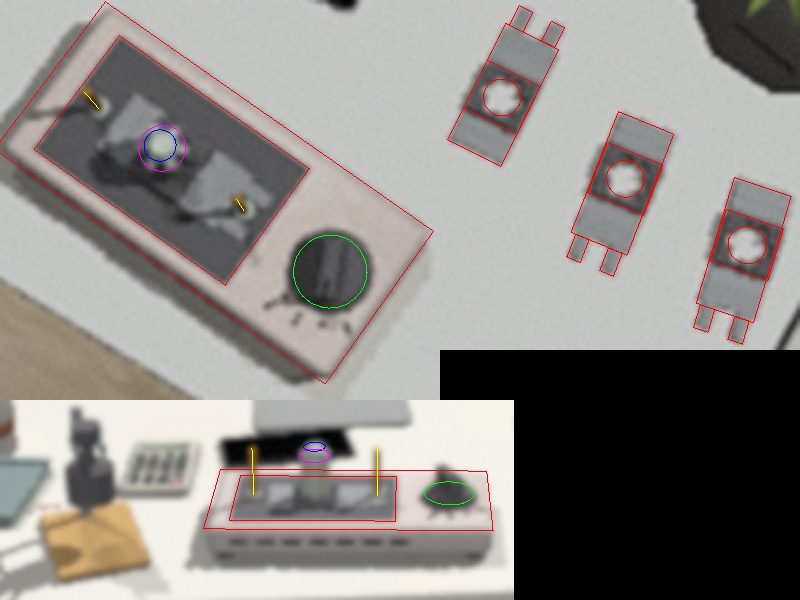

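```bash
cat >> h.py <<'E'
def D(psi): return [180,0,psi]
def st(tag=""): print(tag,"t",round(robot.current_time_s(),1),"pos",np.round(robot.current_tool_pos(),4),"rot",np.round(robot.current_eef_rot(),1),"F",np.round(robot.current_contact_force(),1),"gap",round(robot.current_finger_gap(),3))
E
python3 - <<'E'
from h import *
x,y=.500,-.067
fingers.gripper_to(.55,20)
robot.move_to([x,y,.2],D(-8.5)); st()
robot.line_to([x,y,.10],velocity=.2)
print(robot.line_to([x,y,.064],velocity=.05,f_stop=6)); st()
fingers.gripper_to(0,20); st("grip")
for a in (0,9,17.8,20): robot.move_to([x,y,.064],D(a)); print(robot.current_torque().round(2))
st("turned"); fingers.gripper_to(.55); st(); robot.line_to([x,y,.15],velocity=.2)
T=avg("top",2); cv2.imwrite("pics/d1.png",cv2.resize(np.clip(T[150:260,165:285,::-1]*1.4,0,255).astype(np.uint8),(480,440),interpolation=cv2.INTER_CUBIC))
E
```

```text
t 4.1 pos [ 0.5    -0.0684  0.2001] rot [180.   -0.   -8.6] F [-0.4  0.7 -0.2] gap 0.55
False
 t 5.6 pos [ 0.5003 -0.067   0.0641] rot [-180.    -0.    -8.5] F [-0.1 -0.2  0.5] gap 0.55
grip t 6.0 pos [ 0.5002 -0.0676  0.0644] rot [180.   -0.   -8.5] F [-0.6 -0.6  0.4] gap 0.16
[-0.18  0.48 -0.57]
[-0.16  0.42 -1.31]
[-0.59  0.39 -0.04]
[-0.61  0.35 -0.26]
turned t 7.0 pos [ 0.5001 -0.0687  0.0645] rot [179.9   0.   19.7] F [-0.7 -3.3  5.5] gap 0.16
 t 7.4 pos [ 0.4999 -0.0664  0.0638] rot [-180.    0.   20.] F [-0.7 -0.2 -0.1] gap 0.552
```

```bash
python3 - <<'E'
from h import *
h=np.array([.5763,.0443]); a=np.radians(-34.3); ex=np.array([np.cos(a),np.sin(a)]); ey=np.array([-ex[1],ex[0]])
robot.line_to([.5,-.067,.2],velocity=.3)
fingers.gripper_to(0)
out=[]
for d,s in ((ey,.037),(ex,.044),(-ey,.037),(-ex,.044)):
    p=h+d*s
    robot.move_to([*p,.13],D(55.7)); robot.line_to([*p,.089],velocity=.15)
    hit=robot.line_to([*(h+d*.018),.089],velocity=.02,f_stop=3)
    q=robot.current_tool_pos()[:2]; out.append(q-h); print(hit,(out[-1]@ex).round(4),(out[-1]@ey).round(4),robot.current_contact_force().round(1))
    robot.line_to([*p,.089],velocity=.1); robot.line_to([*p,.13],velocity=.2)
dy=(out[0]@ey+out[2]@ey)/2; dx=(out[1]@ex+out[3]@ex)/2
print("offset cl frame",dx,dy,"hub",h+dx*ex+dy*ey); st()
robot.move_to([.48,-.3,.25],D(-20))
T=avg("top",4); np.save("T2.npy",T); cv2.imwrite("pics/d2.png",cv2.resize(np.clip(T[150:260,165:285,::-1]*1.4,0,255).astype(np.uint8),(480,440),interpolation=cv2.INTER_CUBIC))
E
```

```text
True -0.0001 0.0263 [1.  1.5 1.3]
True 0.0309 -0.0002 [ 1.7 -0.6  0.3]
True -0.0003 -0.0253 [0.2 1.3 0.1]
True -0.0272 -0.0004 [ 0.5 -0.6  0.9]
offset cl frame 0.0018252874653786437 0.00046377796111807604 hub [0.57806922 0.04365453]
 t 17.9 pos [0.5412 0.0688 0.1311] rot [-180.     0.    55.6] F [-0.3 -0.2 -0.4] gap -0.001
```

View pics/d2.png

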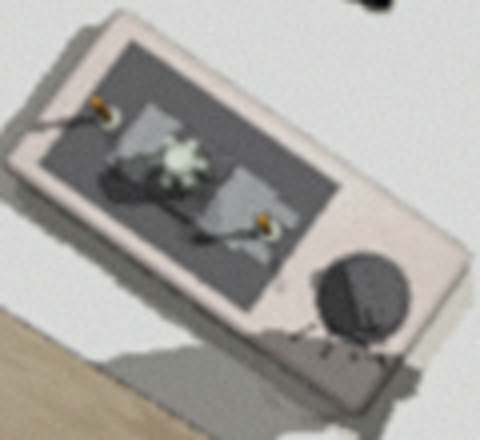

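```bash
cat > pp.py <<'E'
from fit import *
HUB=np.array([.5781,.0437]); CY=-34.2; OFF=np.array([.0012,.0009])
def look(guess):
    T=avg("top",4); np.save("T3.npy",T)
    r=find_plates(T,guess)
    for q in r: print("  fit",q[0].round(4),round(q[1],1))
    print("  rec",[(back(d["rect"][:2],.004,"top")[:2].round(3).tolist(),round(d["p"],2)) for d in recognise("plate_1","top")])
    return r
def ok(*poses): return all(robot.inverse_kinematics(p,o) is not None for p,o in poses)
def pick(pl,target):
    xy=np.array(pl[:2])+OFF; dpsi=(target-pl[2]+180)%360-180
    best=None
    for s in (90,-90):
        a=(pl[2]+s+180)%360-180; b=(target+s+180)%360-180
        j=robot.inverse_kinematics([*xy,.02],D(a)); k=robot.inverse_kinematics([*HUB,.12],D(b))
        if j is None or k is None: continue
        c=max(abs(j[6]),abs(k[6]))
        if best is None or c<best[0]: best=(c,a,b)
    c,a,b=best; print("  psi",a,b,c)
    fingers.gripper_to(.66,30)
    robot.move_to([*xy,.12],D(a)); robot.line_to([*xy,.045],velocity=.2); robot.pause(.2)
    e=robot.current_tool_pos()[:2]-xy; xy=xy-e*0
    hit=robot.line_to([*xy,.008],velocity=.03,f_stop=4); z=robot.current_tool_pos()[2]
    print("  touch",hit,z.round(4))
    robot.line_to([*xy,z+.0025],velocity=.03); fingers.gripper_to(.3,40); robot.pause(.1); zg=robot.current_tool_pos()[2]; st("  gripped")
    g=robot.current_finger_gap()
    robot.line_to([*xy,.14],velocity=.2); 
    return zg,b,g
def place(zg,b,seat):
    robot.move_to([*HUB,zg+.125],D(b)); robot.line_to([*HUB,zg+.100],velocity=.15); robot.pause(.2); st("  above")
    o=np.zeros(2); k=0
    offs=[(0,0)]+[(r*np.cos(t),r*np.sin(t)) for r in (.0012,.0024) for t in np.arange(6 if r<.002 else 9)*2*np.pi/(6 if r<.002 else 9)]
    for k,o in enumerate(offs):
        p=HUB+o
        if k: robot.line_to([*p,robot.current_tool_pos()[2]+.002],velocity=.05)
        hit=robot.line_to([*p,zg+seat-.002],velocity=.03,f_stop=6)
        z=robot.current_tool_pos()[2]-zg; print("  try",k,np.round(o,4),hit,"under",z.round(4),robot.current_contact_force().round(1))
        if z<seat+.003: break
    return z
def release(zg,seat):
    p=robot.current_tool_pos(); fingers.gripper_to(.66); robot.line_to([p[0],p[1],p[2]+.09],velocity=.2); st("  released")
E
python3 - <<'E'
from pp import *
robot.move_to([.40,.05,.28],D(-20))
g=[(.6009,-.2789,-115.85),(.5393,-.3741,68.5),(.4898,-.4672,72.2)]
r=look(g)
zg,b,gap=pick(r[0][0],CY)
z=place(zg,b,.044)
st()
if z<.047: release(zg,.044)
E
```

```text
fit [ 6.009000e-01 -2.789000e-01 -1.157694e+02  1.960000e-02  5.400000e-02] 34.8
  fit [ 5.39300e-01 -3.74100e-01  6.85289e+01  1.96000e-02  5.42000e-02] 80.3
  fit [ 4.8980e-01 -4.6720e-01  7.2165e+01  1.9700e-02  5.4000e-02] 103.3
  rec [([0.474, -0.473], 0.64), ([0.523, -0.375], 0.57)]
  psi -25.769442472418916 55.80000000000001 104.20265723099952
  touch True 0.013
  gripped t 25.6 pos [ 0.6021 -0.278   0.0154] rot [180.    0.2 -25.8] F [ 0.3 -0.2  0.4] gap 0.522
  above t 28.2 pos [0.5788 0.0436 0.1163] rot [ 1.799e+02 -1.000e-01  5.580e+01] F [-0.6  0.8  0.2] gap 0.52
  try 0 [0 0] True under 0.0439 [0.8 0.9 4.2]
 t 29.9 pos [0.5779 0.0433 0.0593] rot [-1.80e+02  1.00e-01  5.58e+01] F [0.8 0.9 4.2] gap 0.522
  released t 30.8 pos [0.5772 0.043  0.1484] rot [-179.8    0.3   55.8] F [-0.5  0.1 -1.2] gap 0.661
```

```bash
python3 - <<'E'
from pp import *
g=[(.5393,-.3741,68.5),(.4898,-.4672,72.2)]; lim=[110,140]
for i,(tg,seat) in enumerate(((CY+180,.052),(CY,.060))):
    robot.move_to([.40,.05,.28],D(30))
    r=look(g[i:])
    if r[0][1]>lim[i]: print("moved?"); break
    zg,b,gap=pick(r[0][0],tg)
    if not .48<gap<.58: print("bad grip"); break
    z=place(zg,b,seat)
    if z>=seat+.003: print("stuck"); break
    release(zg,seat)
robot.move_to([.40,-.2,.28],D(30))
T=avg("top",4); S=avg("scene",4); np.save("T4.npy",T); np.save("S4.npy",S)
m=np.zeros((600,800,3),np.uint8)
cr=lambda I,b,w,h:cv2.resize(np.clip(I[b[1]:b[3],b[0]:b[2],::-1]*1.4,0,255).astype(np.uint8),(w,h),interpolation=cv2.INTER_CUBIC)
m[:380,:400]=cr(T,(165,150,285,264),400,380); m[:380,400:]=cr(T,(320,160,440,274),400,380); m[380:600,:566]=cr(S,(130,215,310,285),566,220); cv2.imwrite("pics/m4.png",m)
E
```

```text
fit [ 5.39300e-01 -3.74100e-01  6.84794e+01  1.93000e-02  5.42000e-02] 46.7
  fit [ 4.89800e-01 -4.67100e-01  7.19469e+01  1.93000e-02  5.33000e-02] 103.2
  rec [([0.478, -0.468], 0.89), ([0.527, -0.375], 0.84), ([0.589, 0.062], 0.63)]
  psi -21.52060461180446 55.80000000000001 90.2974807962868
  touch True 0.013
  gripped t 36.1 pos [ 0.5406 -0.3732  0.0155] rot [-180.     0.2  -21.5] F [0.5 0.1 0.6] gap 0.521
  above t 39.0 pos [0.5788 0.0437 0.1164] rot [ 1.799e+02 -1.000e-01  5.580e+01] F [ 0.4 -0.2 -0.8] gap 0.525
  try 0 [0 0] True under 0.0519 [0.1 0.2 5.3]
  released t 41.3 pos [0.5774 0.0433 0.1564] rot [-179.8    0.2   55.8] F [ 0.2  0.2 -0.7] gap 0.657
  fit [ 4.89800e-01 -4.67200e-01  7.21655e+01  1.96000e-02  5.40000e-02] 62.8
  rec [([0.583, 0.034], 0.8), ([0.475, -0.472], 0.61), ([0.615, 0.104], 0.54)]
  psi 162.16546732777306 55.80000000000001 92.23412774392673
  touch True 0.013
  gripped t 47.5 pos [ 0.491  -0.4663  0.0154] rot [179.9  -0.2 162.2] F [0.3 0.1 0.9] gap 0.524
  above t 51.0 pos [0.5788 0.0438 0.1163] rot [ 1.799e+02 -1.000e-01  5.580e+01] F [ 0.2 -0.4 -0.3] gap 0.523
  try 0 [0 0] True under 0.0599 [-0.8 -0.4  5.5]
  released t 53.1 pos [0.5774 0.0437 0.1644] rot [-1.798e+02  1.000e-01  5.580e+01] F [-0.7  0.9 -0.5] gap 0.662
```

View pics/m4.png

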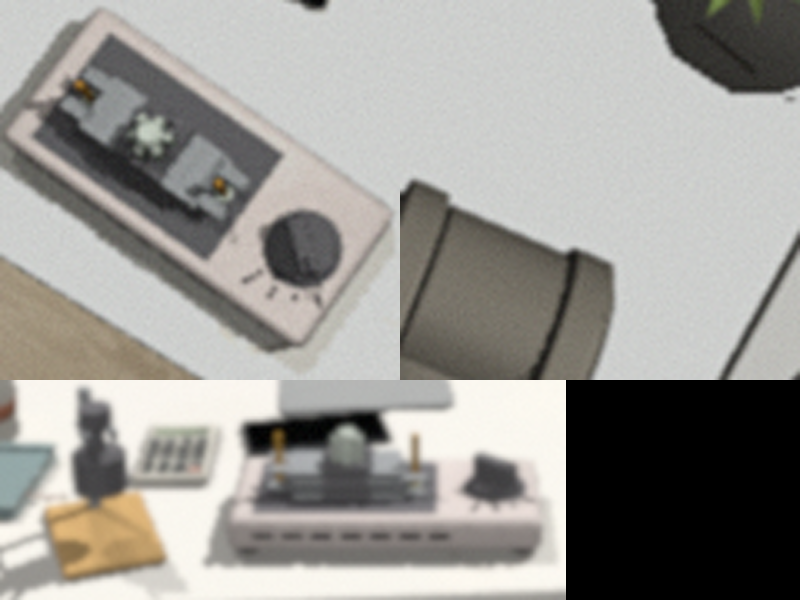

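```bash
cat > f3.py <<'E'
from fit import *
T=np.load("T4.npy");S=np.load("S4.npy")
cyl=lambda x,y,r,z0,z1,r1=None:(disc(x,y,r,z0)+disc(x,y,r1 or r,z1),1)
def sl(e):
    xa,yc,zc,hc=e
    return [(rect(xa,xa+.13,yc-.045,yc+.045,0)+rect(xa,xa+.13,yc-.045,yc+.045,.01),1),(rect(xa,xa+.13,yc-.045,yc+.045,.01),0),
     cyl(.062,0,.005,.01,hc),cyl(0,0,.0235,zc,zc+.034),(disc(0,0,.0235,zc+.034),0),cyl(0,0,.0065,zc+.034,zc+.06),
     (rect(-.024,.062,.008,.015,.1165),0),(rect(-.024,.062,-.015,-.008,.1165),0),cyl(0,0,.0145,zc+.06,zc+.078),(disc(0,0,.0145,zc+.078),0)]
R={}
for n,I,box in (("top",T,(105,122,170,188)),("scene",S,(138,203,192,285))):
    q=[.652,.228,-15.5,-.055,0,.060,.17]
    q,f=fit(q,sl,I,n,box,[.006,.006,4,.008,.005,.003,.02]); q,f=fit(q,sl,I,n,box,[.004,.004,3,.004,.004,.003,.01]); print(n,q.round(4),f); R[n]=q
def over(I,n,box,q,W,H):
    c0,r0,c1,r1=box; K=W/(c1-c0); im=cv2.resize(np.clip(I[r0:r1,c0:c1,::-1]*1.4,0,255).astype(np.uint8),(W,H),interpolation=cv2.INTER_CUBIC)
    for (pts,h),col in zip(sl(q[3:]),[(0,0,255)]*2+[(255,0,0)]+[(0,255,0)]*3+[(0,255,255)]*2+[(255,0,255)]*2):
        uv=((proj(xf(q,pts),n)-[c0,r0]+.5)*K-.5)
        if h: uv=cv2.convexHull(uv.astype(np.float32))[:,0]
        cv2.polylines(im,[np.round(uv*16).astype(np.int32)],True,col,1,shift=4)
    return im
m=np.zeros((500,800,3),np.uint8); m[:400,:400]=over(T,"top",(105,122,170,187),R["top"],400,400); m[:492,400:724]=over(S,"scene",(138,203,192,285),R["scene"],324,492)
cv2.imwrite("pics/o3.png",m)
E
python3 f3.py
```

```text
top [ 6.58800e-01  2.46800e-01 -1.37995e+01 -5.16000e-02 -4.00000e-04
  5.80000e-02  1.19800e-01] 139.0721681792812
scene [ 6.63100e-01  2.45100e-01 -1.64656e+01 -5.71000e-02  5.50000e-03
  5.69000e-02  1.59000e-01] 163.30235261065764
```

View pics/o3.png

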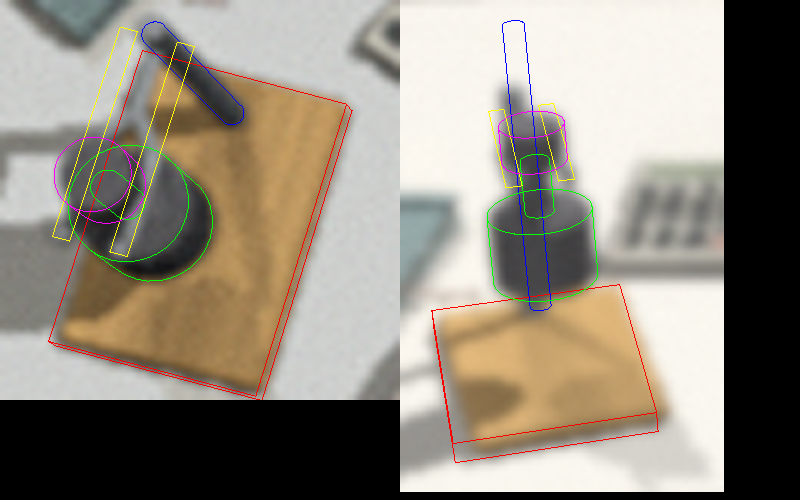

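```bash
python3 - <<'E'
from h import *
for z in (.125,.129,.133): print(z,"top",(back((105+97/6.154-.4,122+176/6.154-.4),z,"top")[:2]+[.0012,.0009]).round(4),"scene",(back((138+133/6-.4,203+142/6-.4),z,"scene")[:2]+[.0025,-.0021]).round(4))
print("cam", [(-CAL[n]["extrinsics"][:3,:3].T@CAL[n]["extrinsics"][:3,3]).round(2) for n in CAL])
# foot
for uv in ((152,52),(345,108),(258,388),(60,335)): print(back((105+uv[0]/6.154-.4,122+uv[1]/6.154-.4),.01,"top")[:2].round(4))
T=np.load("T4.npy");S=np.load("S4.npy")
m=np.zeros((600,800,3),np.uint8)
m[:,:400]=cv2.resize(np.clip(T[135:177,108:136,::-1]*2,0,255).astype(np.uint8),(400,600),interpolation=cv2.INTER_CUBIC)
m[:,400:]=cv2.resize(np.clip(S[212:254,146:174,::-1]*2,0,255).astype(np.uint8),(400,600),interpolation=cv2.INTER_CUBIC)
cv2.imwrite("pics/cap.png",m)
E
```

```text
0.125 top [0.662  0.2494] scene [0.6674 0.2421]
0.129 top [0.661  0.2481] scene [0.6591 0.2451]
0.133 top [0.66   0.2467] scene [0.6509 0.2481]
cam [array([-0.49,  0.67,  0.69]), array([ 0.38, -0.12,  1.23])]
[0.7448 0.2671]
[0.7221 0.1843]
[0.6011 0.214 ]
[0.6218 0.2976]
```

View pics/cap.png

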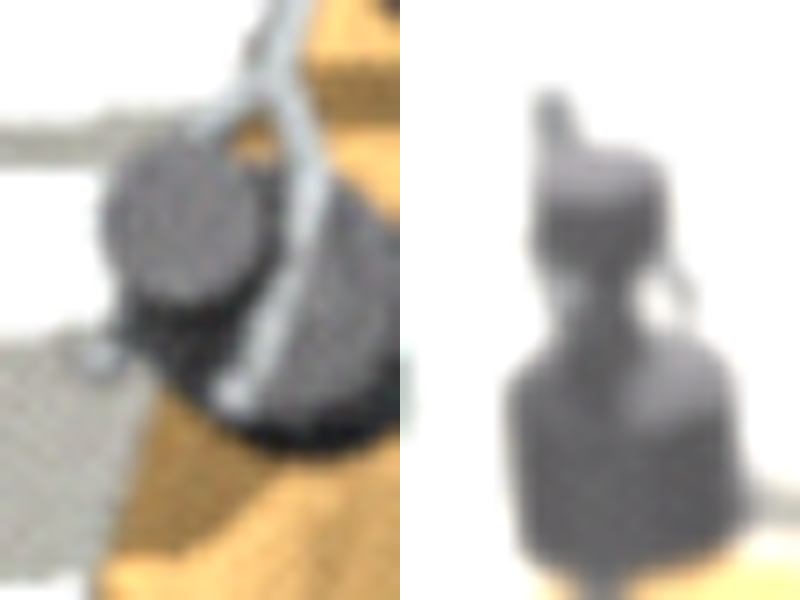

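```bash
python3 - <<'E'
from h import *
t=[back(p,.125,"top")[:2]+[.0012,.0009] for p in ((114.5,159.1),(123.9,161.8))]; d=t[0]-t[1]
yaw=np.degrees(np.arctan2(-d[0],d[1])); a=np.radians(-14); ex=np.array([np.cos(a),np.sin(a)])
print("tips yaw",yaw,"gap",np.linalg.norm(d),"hook",(t[0]+t[1])/2+.022*ex)
c=np.array([.6595,.2455]); psi=-14
fingers.gripper_to(.6,40)
robot.move_to([*c,.22],D(psi)); robot.pause(.2); robot.line_to([*c,.165],velocity=.2)
print(robot.line_to([*c,.139],velocity=.04,f_stop=4)); st()
fingers.gripper_to(.1,40); robot.pause(.2); st("grip")
S=avg("scene",3);T=avg("top",3)
m=np.zeros((450,800,3),np.uint8)
m[:,:400]=cv2.resize(np.clip(T[115:193,90:160,::-1]*1.5,0,255).astype(np.uint8),(400,450)); m[:,400:]=cv2.resize(np.clip(S[195:273,125:195,::-1]*1.5,0,255).astype(np.uint8),(400,450)); cv2.imwrite("pics/g1.png",m)
E
```

```text
tips yaw -15.047720971875453 gap 0.02308387291886595 hook [0.6587014  0.24518034]
False
 t 58.2 pos [0.6596 0.2456 0.1391] rot [-180.   -0.  -14.] F [-1.3  0.9  0.4] gap 0.597
grip t 58.8 pos [0.6598 0.2457 0.1397] rot [-1.8e+02 -1.0e-01 -1.4e+01] F [ 0.3 -0.4  3.2] gap 0.318
```

View pics/g1.png

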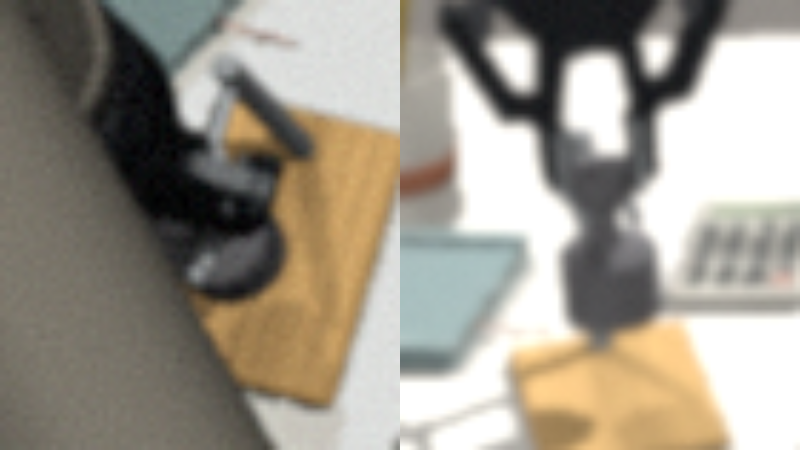

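```bash
python3 - <<'E'
from h import *
c=np.array([.6597,.2456]); a=np.radians(-14.5); ex=np.array([np.cos(a),np.sin(a)]); z0=.1397
robot.line_to([*c,z0+.011],velocity=.04); st("lift")
print(robot.line_to([*(c-.09*ex),z0+.011],velocity=.08,f_stop=8)); st("out")
E
```

```text
lift t 59.5 pos [0.6596 0.2455 0.1505] rot [180.   0. -14.] F [-0.9 -0.3 -1.5] gap 0.323
False
out t 60.8 pos [0.5732 0.2677 0.1506] rot [180.   -0.  -14.1] F [ 0.3 -0.  -0.9] gap 0.32
```

```bash
python3 - <<'E'
from h import *
H=np.array([.5781,.0437]); k=.0797; psi=-14; a=np.radians(psi); tx=np.array([np.cos(a),np.sin(a)]); ty=np.array([-tx[1],tx[0]])
p=robot.current_tool_pos(); robot.line_to([p[0],p[1],.21],velocity=.15)
robot.move_to([*H,.21],D(psi)); robot.pause(.2); st("above")
robot.line_to([*H,k+.100],velocity=.1)
for u,v in ((0,0),(.0015,0),(-.0015,0),(.003,0),(-.003,0),(0,.0015),(0,-.0015),(.002,.0015),(-.002,-.0015),(.002,-.0015),(-.002,.0015)):
    q=H+u*tx+v*ty
    if (u,v)!=(0,0): robot.line_to([*q,robot.current_tool_pos()[2]+.002],velocity=.05)
    hit=robot.line_to([*q,k+.064],velocity=.03,f_stop=4); z=robot.current_tool_pos()[2]-k
    print((u,v),hit,z.round(4),robot.current_contact_force().round(1),robot.current_torque().round(2))
    if z<.072: break
st()
S=avg("scene",3); cv2.imwrite("pics/g2.png",cv2.resize(np.clip(S[190:285,175:320,::-1]*1.5,0,255).astype(np.uint8),(580,380)))
E
```

```text
above t 62.4 pos [0.578  0.0466 0.21  ] rot [-179.9    0.   -13.7] F [-0.7 -0.1 -0.7] gap 0.322
(0, 0) True 0.0679 [-0.5 -1.   4.5] [-0.02  0.05 -0.03]
 t 63.9 pos [0.5778 0.0436 0.1476] rot [ 1.8e+02  1.0e-01 -1.4e+01] F [-0.5 -1.   4.5] gap 0.32
```

View pics/g2.png

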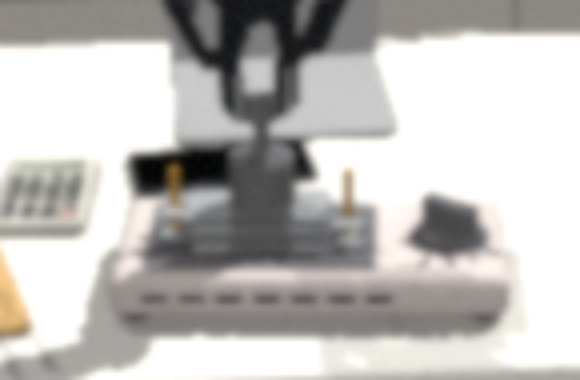

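```bash
python3 - <<'E'
from h import *
fingers.gripper_to(.6); p=robot.current_tool_pos(); robot.line_to([p[0],p[1],.23],velocity=.15); st("released")
x,y=.5015,-.0677; fingers.gripper_to(.45,20)
robot.move_to([x,y,.2],D(17.4)); robot.line_to([x,y,.10],velocity=.2)
print(robot.line_to([x,y,.064],velocity=.05,f_stop=6))
fingers.gripper_to(0,20); st("grip")
for a in (8,-2,-12,-22,-30,-34.5): robot.move_to([x,y,.064],D(a))
robot.pause(.2); st("turned"); fingers.gripper_to(.45); robot.line_to([x,y,.2],velocity=.15); 
robot.move_to([.40,-.3,.3],D(0)); st()
T=avg("top",4); S=avg("scene",4)
m=np.zeros((600,800,3),np.uint8)
cr=lambda I,b,w,h:cv2.resize(np.clip(I[b[1]:b[3],b[0]:b[2],::-1]*1.4,0,255).astype(np.uint8),(w,h),interpolation=cv2.INTER_CUBIC)
m[:380,:400]=cr(T,(165,150,285,264),400,380); m[:380,400:]=cr(T,(150,80,300,222),400,380); m[380:600,:566]=cr(S,(130,215,310,285),566,220); cv2.imwrite("pics/m5.png",m)
E
```

```text
released t 65.1 pos [0.5759 0.043  0.2291] rot [179.9   0.3 -14. ] F [-0.8 -0.6 -0.7] gap 0.596
False
grip t 67.9 pos [ 0.5019 -0.0681  0.0645] rot [180.   -0.   17.4] F [ 0.  -0.7  1.9] gap 0.152
turned t 69.7 pos [ 0.5019 -0.0677  0.0646] rot [-179.9    0.   -34.4] F [-0.8 -0.8  7.5] gap 0.155
 t 72.2 pos [ 0.4004 -0.2986  0.2991] rot [-1.799e+02  0.000e+00  1.000e-01] F [-0.1  0.1  0.7] gap 0.449
```

View pics/m5.png

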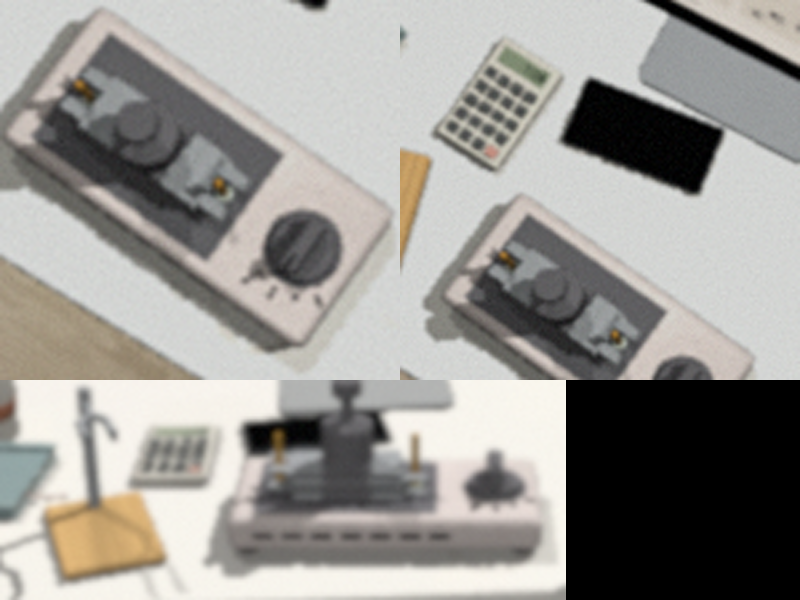

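The last picture shows the cap upright on the three-plate stack. The dial bar points along the cleaner's -x, which is two dots. The phone and calculator have not moved.

```bash
python3 -c "
from station import workorder
print(workorder.close_job())"
```

```text
the job is handed in; nothing more can be done
None
```

The job is handed in: dial turned off first, all three loose plates seated on the hub with forks alternating far, dial, far, cap upright over the hub on top of them, then dial turned to two dots; phone and calculator not moved, about 73 s on the robot's clock.

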